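Syrup, then the fullest sugar tin

ROBOT

A 6-joint arm with a two-finger parallel gripper is mounted at the origin on the work surface. World frame = base frame: x ahead of the robot, y to its left, z up, the work surface at z = 0. Lengths are in m, angles in degrees, forces in N, time in s.
With the tool pointing down it reaches from about 0.3 to 0.75 m from the base axis. Payload 8.5 kg.
Tool frame: the origin (TCP) lies on the centre line of the jaws, within the pads' length; the fingertips stand 19 mm ahead of it and the grasp point (between the pads) is the TCP (env.tcp_to_tips is the z of the fingertips in the tool frame, in m); z points along the fingers, y is the line along which they close (so a half turn about z gives the same grasp; the last joint's range is limited). The gripper opens to 85 mm and grips with 20 to 120 N. Pads are 22 mm wide; open, the fingers measure 114 mm over their backs; the gripper's body (76 mm by 85 mm) begins 54 mm behind the grasp point. The pads swing forward as they close: fully open they stand 13 mm farther back than shut.
Start: joints at [51.434, 21.807, 74.336, -0, 83.858, -12.336], TCP at [0.243, 0.493, 0.25] pointing down, gripper open.
Joint ranges: [-178.18, 178.18], [-50.72, 133.34], [12.68, 142.11], [-81.47, 261.47], [9.98, 163.14], [-165.26, 165.26]. Speed limits (degrees/s): [136.94, 136.94, 180, 180, 180, 180].

INTERFACE

Orientations are given as a 3x3 rotation matrix whose columns are the frame's x, y, z axes.
In Python, from rig import env gives the robot as it stands.
- The arm moves only by the tool servo_tool, never from a script. Its argument "steps" is a list of rows, each an object of numbers: "tx", "ty", "tz": the shift along the world's x, y, z in cm; "yaw": the turn about the world's z in degrees; "claw": the finger opening in cm, from 0 to 8.54. In form: [{"tx": .., "ty": .., "tz": .., "yaw": .., "claw": ..}, ...]. A call has 1 to 20 rows; each row shifts and turns the commanded pose from where the row before left it; what a row does not reach is not made up. A row lasts 1/10 s, in which the tool goes at most 50 mm and 8.59 degrees, less where a joint would pass 70% of its speed; a pose out of reach is approached as far as the arm can. A call with a gripper value outside its range is refused whole. The fingers move at their own pace and stop on an object; "newtons" is the grip in N (left out, the last holds). Time passes only in rows, so rows that do not move let the fingers close. It gives the time, the measured TCP pose, the force, the opening and the grip force at its end, in the units of the state.
- env.observe(): the state, without advancing time (a new reading comes with each control period).
- env.get_image(name): name is "scene" or "top" or "wrist"; returns (picture, depth): 384x512x3 uint8, red, green, blue; 384x512 float32, m along the optical axis (not along the pixel's ray), 0 where there is no reading.
- env.camera_model(name): a dict with "fovy" (degrees; the focal length in pixels is half the picture's height over the tangent of half this angle, whatever the lens; pixels are square), "cx", "cy" (the principal point, pixels), "T" (4x4, takes a point from camera to world coordinates). Camera axes: x right, y down, z forward; pixel columns grow to the right and rows downward; lengths in m; the calibration is good to about 2 mm. A picture is of the moment at which its call begins: read the wrist's pose just before it. camera_model takes no time and is no camera call; for the wrist camera it gives the pose at the moment of the call.
- env.close_job(): hands the job in; it is judged then, once.
The state is a dict: "time_s": time; "q": joint angles; "qvel": joint speeds; "joint_efforts": joint torques, N m; "position": TCP position; "tool_rot": TCP orientation; "ft_force": force on the tool from outside, world axes, zero at the start; "wrist_torque": the same for the moment, N m; "grip_width": finger opening in m; "gripper_force": force on a finger pad.
Only numpy, scipy, OpenCV 4.12 (cv2) and the standard library are available. Lean on these libraries where they do the work, as an engineer would, in place of code of your own. Each camera call takes 0.05 s, during which the arm holds its last target. There are 200 camera calls.

TASK

Start the flapjack mix: push the syrup bottle's pump head fully down and let it come back up, so that the bowl under the spout gets its squirt. Then heft the three identical sugar tins one at a time, working along the row from the one next to the syrup bottle, lifting each clear of the counter and setting it back upright where it stood, and judge by feel which is heaviest (a last tin that proves heaviest may simply stay in hand). Finish while holding that heaviest tin up in the gripper, still, upright and at least 10 cm above the counter, with the other two left standing in their places and nothing else knocked or moved.

Things in the scene. Friction and masses are not known exactly. Their poses are not given: they have to be found in the camera images.
- pump (a joint): travel of the syrup pump head, in m: 0 = up (at rest), 0.020 = fully down against its stop. A spring pushes it back up: about 2 N starts it, 9 N holds it fully down
- pump_top (a point): centre of the flat top of the pump head (black, 30 mm across, about 250 mm above the counter when up); moves straight down with it. The pump's 87 mm spout reaches from the head over the bowl, level and lower than the top
- caddy: low wooden caddy fixed to the counter, 96 x 270 mm, 46 mm high, origin at the centre of its underside, at the -y end of the row of tins. In its middle (on its z axis) the fixed amber syrup bottle with the pump; 87 mm to either side, along its y, a fixed capped bottle up to 217 mm high. The spout points along its -x, towards the robot
- tin_1: one of three identical closed round sugar tins, bare steel with a darker slip lid, 64 mm across (lid too), 120 mm tall. Origin: centre of its underside, z up. 0.14 to 0.47 kg; the heaviest outweighs each other one by 0.13 kg or more. They stand on the counter (z = 0) in a row roughly along y, 140 mm or more apart; the name tells neither place nor weight
- tin_2: one of three identical closed round sugar tins, bare steel with a darker slip lid, 64 mm across (lid too), 120 mm tall. Origin: centre of its underside, z up. 0.14 to 0.47 kg; the heaviest outweighs each other one by 0.13 kg or more. They stand on the counter (z = 0) in a row roughly along y, 140 mm or more apart; the name tells neither place nor weight
- tin_3: one of three identical closed round sugar tins, bare steel with a darker slip lid, 64 mm across (lid too), 120 mm tall. Origin: centre of its underside, z up. 0.14 to 0.47 kg; the heaviest outweighs each other one by 0.13 kg or more. They stand on the counter (z = 0) in a row roughly along y, 140 mm or more apart; the name tells neither place nor weight
- bowl: white prep bowl, 130 mm across, 55 mm high, under the pump's spout, 124 mm in front of the pump's axis; bystander. Origin at the centre of its underside
- pepper_mill: turned wooden pepper mill, 54 mm across, 142 mm high, behind the tins; bystander, origin at its foot
- food_can: squat food can with a white paper sleeve, 76 mm across, 83 mm high, behind the tins; bystander, origin at its foot
- jam_jar: jam jar, 68 mm across, 100 mm high, behind the tins; bystander, origin at its foot
- spice_jar: small spice jar, 42 mm across, 75 mm high, on the robot's side of the tins; bystander, origin at its foot
- drink_can: gold-coloured drinks can with necked ends and a ring-pull, 66 mm across, 118 mm high, behind the tins; bystander, origin at its foot
- scoop: wooden coffee scoop lying on the robot's side of the tins, 125 mm long, 18 mm high; bystander, origin under its bowl end
Not all that is in view belongs to the job. Leave any turquoise look-alike of the tin_1 alone.

How it is judged (in metres and radians):
On the way, in this order (a step that is already met when the one before it is completed fails the run):
1. the pump head has been pushed down (at least 16 of its 20 mm) (value of joint pump above 0.016 m), for 0.05 s.
2. the pump head has come back up (within 4 mm) (value of joint pump below 0.004 m), for 0.1 s.
3. the tin next to the syrup bottle is lifted clear (15 mm or more) in the fingers (((height (world z) of tin_1 above 0.015 m and contact force between tin_1 and the fingers above 1 N and world y of tin_1 below 0.045 m) or (height (world z) of tin_2 above 0.015 m and contact force between tin_2 and the fingers above 1 N and world y of tin_2 below 0.045 m) or (height (world z) of tin_3 above 0.015 m and contact force between tin_3 and the fingers above 1 N and world y of tin_3 below 0.045 m))), for 0.2 s.
4. all three tins stand upright on the counter, each within 40 mm of where it began (height (world z) of each of tin_1, tin_2, tin_3 below 0.004 m and angle between each of tin_1, tin_2, tin_3's own z axis and vertical below 0.08 rad and distance of each of tin_1, tin_2, tin_3 from where it was at the start of the episode below 0.04 m), for 0.1 s.
5. the tin in the middle is lifted clear (15 mm or more) in the fingers (((height (world z) of tin_1 above 0.015 m and contact force between tin_1 and the fingers above 1 N and world y of tin_1 between 0.045 and 0.245 m) or (height (world z) of tin_2 above 0.015 m and contact force between tin_2 and the fingers above 1 N and world y of tin_2 between 0.045 and 0.245 m) or (height (world z) of tin_3 above 0.015 m and contact force between tin_3 and the fingers above 1 N and world y of tin_3 between 0.045 and 0.245 m))), for 0.2 s.
6. all three tins stand upright on the counter, each within 40 mm of where it began (all of step 4), for 0.1 s.
7. the tin at the far end of the row is lifted clear (15 mm or more) in the fingers (((height (world z) of tin_1 above 0.015 m and contact force between tin_1 and the fingers above 1 N and world y of tin_1 above 0.245 m) or (height (world z) of tin_2 above 0.015 m and contact force between tin_2 and the fingers above 1 N and world y of tin_2 above 0.245 m) or (height (world z) of tin_3 above 0.015 m and contact force between tin_3 and the fingers above 1 N and world y of tin_3 above 0.245 m))), for 0.2 s.
At the end, for the whole second after the job is handed in: The heaviest tin is held still in the fingers, 90 mm or more above the counter, within 0.2 rad of upright, on nothing else; the two lighter ones (under 3.1 N on the counter) stand upright within 40 mm of their places; the pump is up; no bystander has moved over 30 mm (((height (world z) of tin_1 above 0.09 m and angle between tin_1's own z axis and vertical below 0.2 rad and linear speed of tin_1 below 0.03 m/s and contact force between tin_1 and the fingers above 2 N and contact force between tin_1 and tin_2 below 0.1 N and contact force between tin_1 and tin_3 below 0.1 N and contact force between tin_1 and caddy below 0.1 N and contact force between tin_1 and pepper_mill below 0.1 N and contact force between tin_1 and jam_jar below 0.1 N and contact force between tin_1 and drink_can below 0.1 N and height (world z) of each of tin_2, tin_3 below 0.004 m and angle between each of tin_2, tin_3's own z axis and vertical below 0.08 rad and distance of each of tin_2, tin_3 from where it was at the start of the episode below 0.04 m and contact force between each of tin_2, tin_3 and anything else below 3.1 N) or (height (world z) of tin_2 above 0.09 m and angle between tin_2's own z axis and vertical below 0.2 rad and linear speed of tin_2 below 0.03 m/s and contact force between tin_2 and the fingers above 2 N and contact force between tin_2 and tin_1 below 0.1 N and contact force between tin_2 and tin_3 below 0.1 N and contact force between tin_2 and caddy below 0.1 N and contact force between tin_2 and pepper_mill below 0.1 N and contact force between tin_2 and jam_jar below 0.1 N and contact force between tin_2 and drink_can below 0.1 N and height (world z) of each of tin_1, tin_3 below 0.004 m and angle between each of tin_1, tin_3's own z axis and vertical below 0.08 rad and distance of each of tin_1, tin_3 from where it was at the start of the episode below 0.04 m and contact force between each of tin_1, tin_3 and anything else below 3.1 N) or (height (world z) of tin_3 above 0.09 m and angle between tin_3's own z axis and vertical below 0.2 rad and linear speed of tin_3 below 0.03 m/s and contact force between tin_3 and the fingers above 2 N and contact force between tin_3 and tin_1 below 0.1 N and contact force between tin_3 and tin_2 below 0.1 N and contact force between tin_3 and caddy below 0.1 N and contact force between tin_3 and pepper_mill below 0.1 N and contact force between tin_3 and jam_jar below 0.1 N and contact force between tin_3 and drink_can below 0.1 N and height (world z) of each of tin_1, tin_2 below 0.004 m and angle between each of tin_1, tin_2's own z axis and vertical below 0.08 rad and distance of each of tin_1, tin_2 from where it was at the start of the episode below 0.04 m and contact force between each of tin_1, tin_2 and anything else below 3.1 N)) and value of joint pump below 0.004 m and distance of each of bowl, pepper_mill, food_can, jam_jar, spice_jar, drink_can, scoop from where it was at the start of the episode below 0.03 m); the arm keeps its last pose, push and grip.
It fails at once if a sugar tin is tipped over (more than 0.6 rad) (angle between any of tin_1, tin_2, tin_3's own z axis and vertical above 0.6 rad).
It fails at once if a bystander is knocked away by more than 40 mm or tipped over (distance of any of bowl, pepper_mill, food_can, jam_jar, spice_jar, drink_can, scoop from where it was at the start of the episode above 0.04 m or angle between any of bowl, pepper_mill, food_can, jam_jar, spice_jar, drink_can, scoop's own z axis and vertical above 0.5 rad).
It also fails if it takes over 64 s, if anything falls off the work surface, if the arm or the gripper's body presses on something with over 40 N, if the wrist force passes 120 N, or if a joint passes its speed limit or range.

## Working session

There is one attempt and no reset: what is moved stays moved. The work goes in short steps, Python scripts to look and compute and a tool call to move; the robot and the scene stay as the last step left them, time stands still between calls to the robot, and variables do not carry over. Pictures are saved under pics/ and viewed, at most 10 in all, crops included, and the job is handed in when it is done.

Besides the shell and the picture viewer there is one more tool, called as name(argument=value, ...), one argument or row to a line, values as JSON. servo_tool: Moves the arm, as the interface text tells. Its arguments: {"type":"object","properties":{"steps":{"type":"array"},"newtons":{"type":"number"}},"required":["steps"]}

```bash
ls; mkdir -p pics
cat > h.py <<'E'
import numpy as np, cv2
from rig import env
def snap(n):
    m=env.camera_model(n); im,d=env.get_image(n); return im,d,m
def cloud(d,m):
    h,w=d.shape; f=h/2/np.tan(np.radians(m["fovy"])/2)
    v,u=np.mgrid[:h,:w]; P=np.stack([(u-m["cx"])/f*d,(v-m["cy"])/f*d,d],-1)
    T=np.array(m["T"]); W=P@T[:3,:3].T+T[:3,3]; W[d<=0]=np.nan; return W
E
python3 - <<'E'
from h import *
for n in("top","scene"):
    im,d,m=snap(n); cv2.imwrite(f"pics/{n}0.png",im[...,::-1]); np.savez(f"{n}0.npz",im=im,d=d,W=cloud(d,m))
    print(n,m["fovy"],m["cx"],m["cy"],np.round(m["T"],3).tolist(),(d>0).mean())
s=env.observe(); print(s, env.tcp_to_tips)
E
```

```text
pics
top 48.9289943690276 259.33731309751124 202.11695371570528 [[0.005, -0.997, 0.08, 0.411], [-1.0, -0.004, 0.012, 0.039], [-0.011, -0.08, -0.997, 1.385], [0.0, 0.0, 0.0, 1.0]] 0.9961649576822916
scene 50.29183842305071 258.26755550849913 189.73337914740097 [[-0.835, 0.43, -0.345, 0.954], [0.551, 0.655, -0.517, 0.702], [0.003, -0.622, -0.783, 1.148], [0.0, 0.0, 0.0, 1.0]] 0.9959665934244791
{'time_s': 0.1, 'q': array([ 5.14335154e+01,  2.18379836e+01,  7.43802248e+01, -2.48428271e-03,
        8.38579094e+01, -1.23353631e+01]), 'qvel': array([-0.02106559, -0.08779231, -0.09948591,  0.08101302, -0.02072525,
        0.01786544]), 'joint_efforts': array([ 5.01714007e-03, -4.49217153e+01, -2.31655169e+01, -1.76512635e-04,
        3.71057817e-03, -6.05146943e-05]), 'position': array([0.2429486 , 0.49316111, 0.2497666 ]), 'tool_rot': array([[-8.97020391e-01,  4.41988447e-01, -7.94511980e-04],
       [ 4.41989095e-01,  8.97019790e-01, -1.06561347e-03],
       [ 2.41704127e-04, -1.30704264e-03, -9.99999117e-01]]), 'ft_force': array([ 0.05855594, -0.59560547, -1.46310069]), 'wrist_torque': array([-0.00870279, -0.00828662, -0.02471601]), 'gripper_force': 0.0, 'grip_width': 0.08541429600971312} 0.019
```

View pics/top0.png

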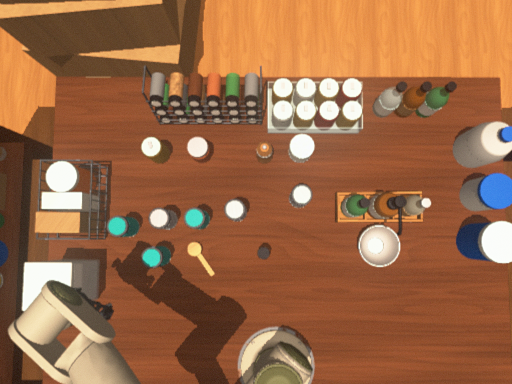

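View pics/scene0.png

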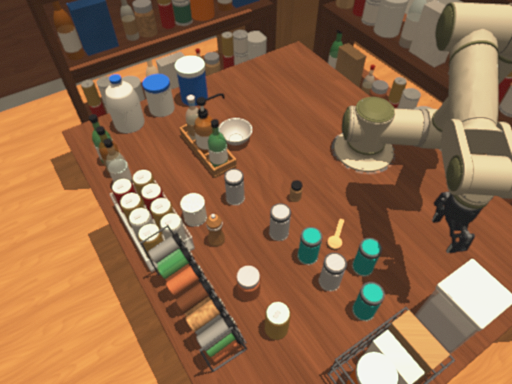

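The top view shows three bare steel tins at about (301,195), (235,209) and (161,217). Turquoise look-alikes are at (195,217), (122,226) and (155,257). Behind them are the food can (301,147), pepper mill (264,150), jam jar (197,147) and drink can (153,148). The spice jar is at (264,252), the scoop at (200,258), the bowl at (379,245) and the pump head at about (397,202). Next I'll measure all of these.

Run:
```python
from h import *
Z=np.load("top0.npz"); im,W=Z["im"],Z["W"]
print("table z",np.nanmedian(W[230:300,290:340,2]))
def top(u,v,r=22,dz=0.006):
    s=(slice(v-r,v+r),slice(u-r,u+r)); P=W[s].reshape(-1,3); C=im[s].reshape(-1,3); uv=np.mgrid[v-r:v+r,u-r:u+r].reshape(2,-1)
    k=np.hypot(uv[0]-v,uv[1]-u)<r; P,C=P[k],C[k]
    z=np.nanpercentile(P[:,2],97); k=abs(P[:,2]-z)<dz; Q=P[k]
    mn,mx=Q.min(0),Q.max(0); (c,sz,a)=cv2.minAreaRect(Q[:,:2].astype(np.float32))
    return np.round([z,*((mn+mx)/2)[:2],*(mx-mn)[:2]],4),C[k].mean(0).round()
for n,u,v,r in [("tA",301,195,15),("tB",235,209,15),("tC",161,217,15),("q1",195,217,15),("q2",119,226,15),("q3",153,257,15),("pump",397,202,7),("botL",355,205,14),("botR",426,203,10),("bowl",379,245,26),("food",301,147,17),("mill",264,150,12),("jam",197,147,14),("drink",153,148,15),("spice",264,251,11),("scoopbowl",194,249,8)]:
    print(n,*top(u,v,r))
# pump region points high
k=(W[...,2]>0.2)&(W[...,2]<0.27)&(abs(W[...,1]+0.29)<0.12)&(W[...,0]>0.3)&(W[...,0]<0.6)
P=W[k]; 
for lo in np.arange(.2,.27,.005):
    q=P[(P[:,2]>=lo)&(P[:,2]<lo+.005)]
    if len(q): print(round(lo,3),len(q),q[:,:2].min(0).round(3),q[:,:2].max(0).round(3))
v=cv2.resize(im[180:270,330:440][...,::-1],None,fx=5,fy=5,interpolation=2); w=cv2.resize(im[180:250,110:250][...,::-1],(550,275),interpolation=2)
cv2.imwrite("pics/c1.png",np.vstack([cv2.resize(v,(550,310)),w]))
```

```text
table z -0.000565824783013813
tA [ 0.1235  0.5343 -0.0731  0.0607  0.0632] [217. 214. 204.]
tB [0.1239 0.4912 0.1298 0.0603 0.0602] [219. 215. 205.]
tC [0.1238 0.4633 0.3551 0.0603 0.0609] [213. 202. 190.]
q1 [0.1243 0.4638 0.2495 0.0602 0.0605] [ 90. 192. 173.]
q2 [0.1239 0.4388 0.4814 0.0601 0.0618] [ 80. 183. 162.]
q3 [0.1242 0.3454 0.3748 0.0622 0.0626] [ 77. 179. 160.]
pump [ 0.2539  0.505  -0.3217  0.0298  0.0249] [74. 62. 55.]
botL [ 0.218   0.5046 -0.2378  0.0253  0.022 ] [84. 72. 64.]
botR [ 0.2039  0.5051 -0.4127  0.0228  0.026 ] [242. 234. 220.]
bowl [ 0.0562  0.3908 -0.3199  0.1437  0.1261] [222. 211. 193.]
food [ 0.0864  0.6917 -0.0767  0.0704  0.0722] [249. 251. 248.]
mill [0.1373 0.6773 0.0389 0.0187 0.015 ] [225. 178. 140.]
jam [0.1034 0.6857 0.2461 0.0606 0.0592] [245. 234. 221.]
drink [0.1203 0.6802 0.3858 0.0566 0.0562] [243. 242. 227.]
spice [0.0773 0.3584 0.0423 0.037  0.037 ] [91. 74. 66.]
scoopbowl [0.0224 0.368  0.2637 0.0449 0.0419] [247. 211. 128.]
0.2 49 [ 0.488 -0.408] [ 0.522 -0.226]
0.205 7 [ 0.493 -0.41 ] [ 0.51  -0.226]
0.21 31 [ 0.492 -0.251] [ 0.517 -0.227]
0.215 49 [ 0.492 -0.253] [ 0.517 -0.229]
0.22 7 [ 0.415 -0.324] [ 0.506 -0.228]
0.225 3 [ 0.415 -0.326] [ 0.421 -0.323]
0.23 2 [ 0.415 -0.327] [ 0.418 -0.324]
0.235 17 [ 0.418 -0.331] [ 0.515 -0.311]
0.24 61 [ 0.418 -0.331] [ 0.51  -0.312]
0.245 83 [ 0.434 -0.342] [ 0.52 -0.31]
0.25 63 [ 0.49  -0.342] [ 0.52  -0.309]
0.255 1 [ 0.511 -0.33 ] [ 0.511 -0.33 ]
```

View pics/c1.png

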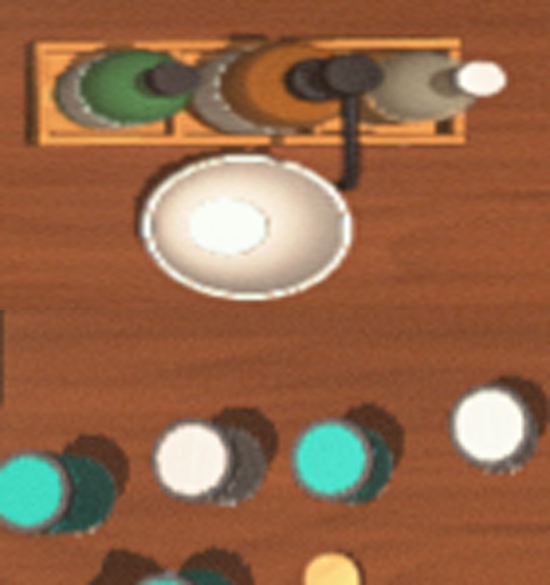

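The crop confirms it: the tins next to the turquoise ones are pale bare steel, and the black pump head has its spout over the bowl. The three tins, by y, are A (0.534,-0.073), B (0.491,0.130) and C (0.463,0.355). The pump top is at about (0.505,-0.326,0.25). I'll move above it with the fingers closed.

servo_tool(
  steps=[
    {"tz":3,"claw":0},
    {"tx":1.45,"ty":-4.5,"tz":1,"yaw":-1,"claw":0},
    {"tx":1.45,"ty":-4.5,"yaw":-1,"claw":0},
    {"tx":1.45,"ty":-4.5,"yaw":-1,"claw":0},
    {"tx":1.45,"ty":-4.5,"yaw":-1,"claw":0},
    {"tx":1.45,"ty":-4.5,"yaw":-1,"claw":0},
    {"tx":1.45,"ty":-4.5,"yaw":-1,"claw":0},
    {"tx":1.45,"ty":-4.5,"yaw":-1,"claw":0},
    {"tx":1.45,"ty":-4.5,"yaw":-1,"claw":0},
    {"tx":1.45,"ty":-4.5,"yaw":-1,"claw":0},
    {"tx":1.45,"ty":-4.5,"yaw":-1,"claw":0},
    {"tx":1.45,"ty":-4.5,"yaw":-1,"claw":0},
    {"tx":1.45,"ty":-4.5,"yaw":-1,"claw":0},
    {"tx":1.45,"ty":-4.5,"yaw":-1,"claw":0},
    {"tx":1.45,"ty":-4.5,"yaw":-1,"claw":0},
    {"tx":1.45,"ty":-4.5,"yaw":-1,"claw":0},
    {"tx":1.45,"ty":-4.5,"yaw":-1,"claw":0},
    {"tx":1.45,"ty":-4.5,"yaw":-1,"claw":0},
    {"tx":1.45,"ty":-4.5,"yaw":-1,"claw":0},
    {"claw":0},
  ],
)

```text
invalid input at $.steps[0]: expected keys tx, ty, tz, yaw, claw
```

```bash
cat >> h.py <<'E'
def ft(k=8):
    F=[]
    for _ in range(k):
        env.get_image("wrist"); s=env.observe(); F.append([*s["ft_force"],s["joint_efforts"][1],s["gripper_force"]])
    s=env.observe(); print("t",s["time_s"],"p",s["position"].round(4),"w",round(s["grip_width"],4),"F",np.mean(F,0).round(3),"sd",np.std(F,0).round(2))
    return s
E
python3 - <<'E'
from h import *
s=ft(4)
im,d,m=snap("wrist"); W=cloud(d,m)
cv2.imwrite("pics/w1.png",im[...,::-1])
k=(W[...,2]>.235)&(W[...,2]<.265)&(abs(W[...,0]-.505)<.03)&(abs(W[...,1]+.325)<.035)
P=W[k]; print(len(P),P.min(0),P.max(0),np.median(P,0), s["tool_rot"].round(3))
E
```

```text
t 0.3 p [0.243  0.4933 0.2501] w 0.0854 F [-2.0400e-01  3.3000e-02 -6.2000e-02 -4.4819e+01  0.0000e+00] sd [0.25 0.48 0.38 0.03 0.  ]Traceback (most recent call last):
  File "<stdin>", line 6, in <module>
    return umr_minimum(a, axis, None, out, keepdims, initial, where)
ValueError: zero-size array to reduction operation minimum which has no identity
```

View pics/w1.png

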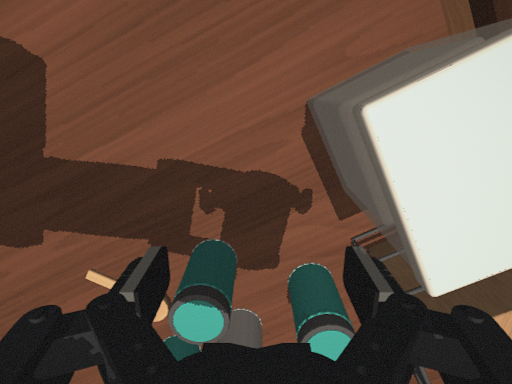

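The move was refused because every row needs all five keys, so the wrist view is still from the start pose: jaws open, with turquoise tins at (200,310) and (325,330). I'll resend it with full rows.

servo_tool(
  steps=[
    {"tx":0,"ty":0,"tz":3,"yaw":0,"claw":0},
    {"tx":1.45,"ty":-4.5,"tz":1,"yaw":-1,"claw":0},
    {"tx":1.45,"ty":-4.5,"tz":0,"yaw":-1,"claw":0},
    {"tx":1.45,"ty":-4.5,"tz":0,"yaw":-1,"claw":0},
    {"tx":1.45,"ty":-4.5,"tz":0,"yaw":-1,"claw":0},
    {"tx":1.45,"ty":-4.5,"tz":0,"yaw":-1,"claw":0},
    {"tx":1.45,"ty":-4.5,"tz":0,"yaw":-1,"claw":0},
    {"tx":1.45,"ty":-4.5,"tz":0,"yaw":-1,"claw":0},
    {"tx":1.45,"ty":-4.5,"tz":0,"yaw":-1,"claw":0},
    {"tx":1.45,"ty":-4.5,"tz":0,"yaw":-1,"claw":0},
    {"tx":1.45,"ty":-4.5,"tz":0,"yaw":-1,"claw":0},
    {"tx":1.45,"ty":-4.5,"tz":0,"yaw":-1,"claw":0},
    {"tx":1.45,"ty":-4.5,"tz":0,"yaw":-1,"claw":0},
    {"tx":1.45,"ty":-4.5,"tz":0,"yaw":-1,"claw":0},
    {"tx":1.45,"ty":-4.5,"tz":0,"yaw":-1,"claw":0},
    {"tx":1.45,"ty":-4.5,"tz":0,"yaw":-1,"claw":0},
    {"tx":1.45,"ty":-4.5,"tz":0,"yaw":-1,"claw":0},
    {"tx":1.45,"ty":-4.5,"tz":0,"yaw":-1,"claw":0},
    {"tx":1.45,"ty":-4.5,"tz":0,"yaw":-1,"claw":0},
    {"tx":0,"ty":0,"tz":0,"yaw":0,"claw":0},
  ],
)

```text
time_s: 2.35
position: [0.5044, -0.3214, 0.2883]
tool_rot: [[-0.713, 0.701, -0.001], [0.701, 0.713, 0.0], [0.001, -0.001, -1.0]]
ft_force: [-1.0, 1.6, -0.8]
grip_width: 0.0002
gripper_force: 0.0
```

Run:
```python
from h import *
s=ft(4)
im,d,m=snap("wrist"); W=cloud(d,m)
cv2.imwrite("pics/w2.png",im[...,::-1])
k=(W[...,2]>.235)&(W[...,2]<.265)&(abs(W[...,0]-.505)<.03)&(abs(W[...,1]+.325)<.035)
P=W[k]; print(s["tool_rot"].round(3),len(P))
if len(P): print(P.min(0),P.max(0),np.median(P,0))
```

```text
t 2.55 p [ 0.5039 -0.3157  0.2906] w 0.0002 F [ -0.178   0.688   0.316 -47.425   0.   ] sd [0.34 0.49 0.11 0.21 0.  ]
[[-0.717  0.697  0.   ]
 [ 0.697  0.717  0.   ]
 [ 0.     0.    -1.   ]] 1470
[ 0.47501387 -0.3429879   0.2386554 ] [ 0.51996421 -0.31067161  0.25369818] [ 0.49677577 -0.3240413   0.24891664]
```

View pics/w2.png

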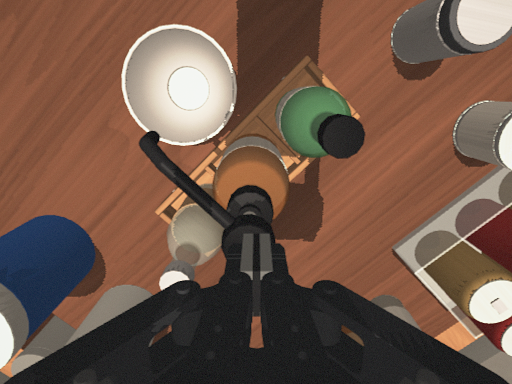

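The fingers are above the pump head, which is at (248,215). It is centred at (0.505,-0.327), with its top at 0.25. I'll shift 1 cm in y and press.

servo_tool(
  steps=[
    {"tx":0.1,"ty":-1.0,"tz":0,"yaw":0,"claw":0},
    {"tx":0,"ty":0,"tz":-1.5,"yaw":0,"claw":0},
    {"tx":0,"ty":0,"tz":-0.5,"yaw":0,"claw":0},
    {"tx":0,"ty":0,"tz":-0.5,"yaw":0,"claw":0},
    {"tx":0,"ty":0,"tz":-0.5,"yaw":0,"claw":0},
    {"tx":0,"ty":0,"tz":-0.5,"yaw":0,"claw":0},
    {"tx":0,"ty":0,"tz":-0.3,"yaw":0,"claw":0},
    {"tx":0,"ty":0,"tz":0,"yaw":0,"claw":0},
    {"tx":0,"ty":0,"tz":0,"yaw":0,"claw":0},
  ],
)

```text
time_s: 3.5
position: [0.505, -0.3265, 0.2534]
tool_rot: [[-0.717, 0.697, 0.001], [0.697, 0.717, -0.001], [-0.001, -0.0, -1.0]]
ft_force: [-2.3, 1.7, 7.4]
grip_width: -0.0005
gripper_force: 3.9
```

Run:
```python
from h import *
s=ft(4)
im,d,m=snap("top"); W=cloud(d,m)
k=(W[...,2]>.19)&(W[...,2]<.265)&(abs(W[...,0]-.44)<.03)&(abs(W[...,1]+.327)<.015)
print("spout z now",np.median(W[k][:,2]),k.sum())
W=np.load("top0.npz")["W"]; k=(W[...,2]>.19)&(W[...,2]<.265)&(abs(W[...,0]-.44)<.03)&(abs(W[...,1]+.327)<.015)
print("spout z before",np.median(W[k][:,2]),k.sum())
```

```text
t 3.7 p [ 0.505  -0.3265  0.2535] w -0.0001 F [ -3.799   2.086   8.143 -45.117   3.87 ] sd [0.27 0.43 0.65 0.04 0.  ]
spout z now nan 0
spout z before 0.2429226320367801 69
  return _methods._mean(a, axis=axis, dtype=dtype,
  ret = ret.dtype.type(ret / rcount)
```

The force is 8 N, which means it is nearly down. I'll push a little further until it reaches the stop.

servo_tool(
  steps=[
    {"tx":0,"ty":0,"tz":-0.3,"yaw":0,"claw":0},
    {"tx":0,"ty":0,"tz":-0.3,"yaw":0,"claw":0},
    {"tx":0,"ty":0,"tz":0,"yaw":0,"claw":0},
    {"tx":0,"ty":0,"tz":0,"yaw":0,"claw":0},
  ],
)

```text
time_s: 4.15
position: [0.505, -0.3265, 0.2502]
tool_rot: [[-0.717, 0.697, 0.003], [0.697, 0.717, -0.004], [-0.005, -0.0, -1.0]]
ft_force: [-7.2, 5.3, 22.2]
grip_width: 0.0002
gripper_force: 11.3
```

The force is now 22 N, so it is against the stop. I'll lift off, open the fingers and move above tin A.

servo_tool(
  steps=[
    {"tx":0,"ty":0,"tz":2,"yaw":0,"claw":0},
    {"tx":0,"ty":0,"tz":2,"yaw":0,"claw":0},
    {"tx":0,"ty":0,"tz":2,"yaw":0,"claw":0},
    {"tx":0,"ty":0,"tz":0,"yaw":0,"claw":0},
    {"tx":0.4,"ty":4.2,"tz":0,"yaw":0,"claw":8.5},
    {"tx":0.5,"ty":4.2,"tz":0,"yaw":0,"claw":8.5},
    {"tx":0.5,"ty":4.2,"tz":0,"yaw":0,"claw":8.5},
    {"tx":0.5,"ty":4.2,"tz":0,"yaw":0,"claw":8.5},
    {"tx":0.5,"ty":4.2,"tz":0,"yaw":0,"claw":8.5},
    {"tx":0.5,"ty":4.4,"tz":0,"yaw":0,"claw":8.5},
    {"tx":0,"ty":0,"tz":0,"yaw":0,"claw":8.5},
    {"tx":0,"ty":0,"tz":0,"yaw":0,"claw":8.5},
  ],
)

```text
time_s: 5.35
position: [0.534, -0.0719, 0.3055]
tool_rot: [[-0.718, 0.696, -0.001], [0.696, 0.718, 0.0], [0.001, -0.001, -1.0]]
ft_force: [-1.4, 0.0, 0.7]
grip_width: 0.0847
gripper_force: 0.0
```

Run:
```python
from h import *
s=ft(6)
W=cloud(*snap("top")[1:])
k=(W[...,2]>.19)&(W[...,2]<.265)&(abs(W[...,0]-.44)<.03)&(abs(W[...,1]+.327)<.015)
print("spout z now",np.median(W[k][:,2]),k.sum())
im,d,m=snap("wrist"); W=cloud(d,m); np.savez("w3.npz",im=im,W=W)
for n,x,y in [("A",.534,-.073),("B",.491,.130)]:
    k=(np.hypot(W[...,0]-x,W[...,1]-y)<.045)&(abs(W[...,2]-.12)<.008); P=W[k]
    if len(P): print(n,len(P),P.min(0).round(4),P.max(0).round(4),((P.min(0)+P.max(0))/2).round(4))
print(s["tool_rot"].round(3))
```

```text
t 5.65 p [ 0.534  -0.0736  0.3061] w 0.085 F [ -0.136  -0.4     0.218 -43.188   0.   ] sd [0.17 0.72 0.58 0.19 0.  ]
spout z now 0.242718731307614 69
A 2795 [ 0.5073 -0.1052  0.112 ] [ 0.5707 -0.0418  0.124 ] [ 0.539  -0.0735  0.118 ]
B 1166 [0.4822 0.0958 0.112 ] [0.5258 0.1376 0.1239] [0.504  0.1167 0.118 ]
[[-0.715  0.699 -0.   ]
 [ 0.699  0.715  0.   ]
 [ 0.    -0.    -1.   ]]
```

The pump is back up. Tin A is at about (0.537,-0.0735), so I'll descend, grip and lift it.

servo_tool(
  newtons=40,
  steps=[
    {"tx":0.3,"ty":0,"tz":-4.5,"yaw":0,"claw":8.54},
    {"tx":0,"ty":0,"tz":-4.5,"yaw":0,"claw":8.54},
    {"tx":0,"ty":0,"tz":-4.5,"yaw":0,"claw":8.54},
    {"tx":0,"ty":0,"tz":-4.5,"yaw":0,"claw":8.54},
    {"tx":0,"ty":0,"tz":-3,"yaw":0,"claw":8.54},
    {"tx":0,"ty":0,"tz":-1.1,"yaw":0,"claw":8.54},
    {"tx":0,"ty":0,"tz":0,"yaw":0,"claw":8.54},
    {"tx":0,"ty":0,"tz":0,"yaw":0,"claw":7.4},
    {"tx":0,"ty":0,"tz":0,"yaw":0,"claw":6.8},
    {"tx":0,"ty":0,"tz":0,"yaw":0,"claw":6},
    {"tx":0,"ty":0,"tz":0,"yaw":0,"claw":5},
    {"tx":0,"ty":0,"tz":0,"yaw":0,"claw":5},
    {"tx":0,"ty":0,"tz":0,"yaw":0,"claw":5},
  ],
)

```text
time_s: 7.05
position: [0.5379, -0.0729, 0.0871]
tool_rot: [[-0.717, 0.697, 0.003], [0.697, 0.717, -0.001], [-0.003, 0.001, -1.0]]
ft_force: [0.1, 0.3, 4.9]
grip_width: 0.0636
gripper_force: 43.2
```

servo_tool(
  steps=[
    {"tx":0,"ty":0,"tz":1,"yaw":0,"claw":5},
    {"tx":0,"ty":0,"tz":1.5,"yaw":0,"claw":5},
    {"tx":0,"ty":0,"tz":1.5,"yaw":0,"claw":5},
    {"tx":0,"ty":0,"tz":1,"yaw":0,"claw":5},
    {"tx":0,"ty":0,"tz":0,"yaw":0,"claw":5},
    {"tx":0,"ty":0,"tz":0,"yaw":0,"claw":5},
    {"tx":0,"ty":0,"tz":0,"yaw":0,"claw":5},
  ],
)

```text
time_s: 7.75
position: [0.5367, -0.0725, 0.1347]
tool_rot: [[-0.717, 0.698, -0.001], [0.698, 0.717, 0.0], [0.001, -0.001, -1.0]]
ft_force: [-0.9, 1.0, -1.2]
grip_width: 0.0636
gripper_force: 44.4
```

Run:
```python
from h import *
ft(12)
im,d,m=snap("scene"); cv2.imwrite("pics/s1.png",im[...,::-1])
```

```text
t 8.35 p [ 0.5371 -0.0727  0.1353] w 0.0633 F [-3.4000e-02 -8.3000e-02 -1.6620e+00 -4.7101e+01  4.4367e+01] sd [0.4  0.56 0.6  0.11 0.  ]
```

View pics/s1.png

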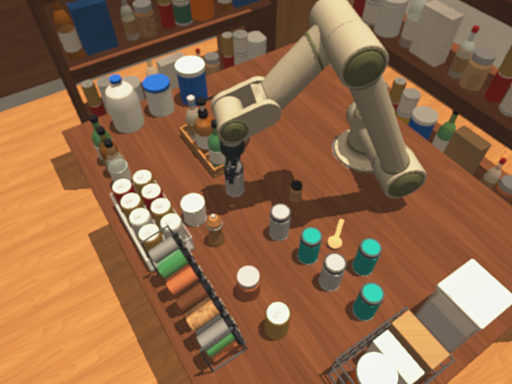

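The scene view shows tin A hanging upright in the jaws at (234,180) with nothing else moved. Its weight reads about 1.7 N. I'll set it back and move above B.

servo_tool(
  steps=[
    {"tx":0,"ty":0,"tz":-2,"yaw":0,"claw":5},
    {"tx":0,"ty":0,"tz":-1.7,"yaw":0,"claw":5},
    {"tx":0,"ty":0,"tz":-0.7,"yaw":0,"claw":5},
    {"tx":0,"ty":0,"tz":-0.4,"yaw":0,"claw":5},
    {"tx":0,"ty":0,"tz":0,"yaw":0,"claw":5},
    {"tx":0,"ty":0,"tz":0,"yaw":0,"claw":6.6},
    {"tx":0,"ty":0,"tz":0,"yaw":0,"claw":7.4},
    {"tx":0,"ty":0,"tz":0,"yaw":0,"claw":8.54},
    {"tx":0,"ty":0,"tz":0,"yaw":0,"claw":8.54},
    {"tx":0,"ty":0,"tz":2,"yaw":0,"claw":8.54},
    {"tx":0,"ty":0,"tz":4.5,"yaw":0,"claw":8.54},
    {"tx":0,"ty":0,"tz":4.5,"yaw":0,"claw":8.54},
    {"tx":-0.8,"ty":4.2,"tz":0,"yaw":0,"claw":8.54},
    {"tx":-0.9,"ty":4,"tz":0,"yaw":0,"claw":8.54},
    {"tx":-0.9,"ty":4,"tz":0,"yaw":0,"claw":8.54},
    {"tx":-0.9,"ty":4,"tz":0,"yaw":0,"claw":8.54},
    {"tx":-0.8,"ty":4,"tz":0,"yaw":0,"claw":8.54},
    {"tx":0,"ty":0,"tz":0,"yaw":0,"claw":8.54},
  ],
)

```text
time_s: 10.2
position: [0.4927, 0.133, 0.1975]
tool_rot: [[-0.72, 0.694, -0.0], [0.694, 0.72, 0.001], [0.001, 0.001, -1.0]]
ft_force: [0.0, 0.4, -0.1]
grip_width: 0.0854
gripper_force: 0.0
```

```bash
cat >> h.py <<'E'
def tins(n="scene"):
    W=cloud(*snap(n)[1:])
    for n,x,y in [("A",.537,-.073),("B",.494,.129),("C",.466,.354)]:
        k=(np.hypot(W[...,0]-x,W[...,1]-y)<.05)&(abs(W[...,2]-.122)<.006); P=W[k]
        if len(P)>15: print(n,len(P),((P.min(0)+P.max(0))/2).round(4),(P.max(0)-P.min(0)).round(3))
E
python3 - <<'E'
from h import *
ft(3); tins("top"); tins("scene"); tins("wrist")
E
```

```text
t 10.35 p [0.4942 0.129  0.1974] w 0.0852 F [ 5.6700e-01 -4.0500e-01  7.0000e-03 -4.2026e+01  0.0000e+00] sd [0.48 0.7  0.41 0.06 0.  ]
A 326 [ 0.5343 -0.0731  0.1208] [0.061 0.063 0.01 ]
C 333 [0.4633 0.3555 0.1219] [0.06  0.062 0.012]
A 233 [ 0.5373 -0.069   0.1218] [0.063 0.065 0.011]
B 220 [0.4915 0.1335 0.1209] [0.065 0.06  0.01 ]
C 370 [0.4639 0.3592 0.1211] [0.064 0.063 0.01 ]
A 98 [ 0.5134 -0.0842  0.1201] [0.012 0.016 0.004]
B 5918 [0.4936 0.1284 0.1199] [0.063 0.064 0.008]
```

Tin A is back exactly where it was, and the wrist puts B at (0.494,0.128), directly below the gripper. I'll grip and lift B.

servo_tool(
  newtons=40,
  steps=[
    {"tx":0,"ty":0,"tz":-4,"yaw":0,"claw":8.54},
    {"tx":0,"ty":0,"tz":-4,"yaw":0,"claw":8.54},
    {"tx":0,"ty":0,"tz":-2.2,"yaw":0,"claw":8.54},
    {"tx":0,"ty":0,"tz":-1,"yaw":0,"claw":8.54},
    {"tx":0,"ty":0,"tz":0,"yaw":0,"claw":8.54},
    {"tx":0,"ty":0,"tz":0,"yaw":0,"claw":7.4},
    {"tx":0,"ty":0,"tz":0,"yaw":0,"claw":6.8},
    {"tx":0,"ty":0,"tz":0,"yaw":0,"claw":6},
    {"tx":0,"ty":0,"tz":0,"yaw":0,"claw":5},
    {"tx":0,"ty":0,"tz":0,"yaw":0,"claw":5},
    {"tx":0,"ty":0,"tz":0,"yaw":0,"claw":5},
    {"tx":0,"ty":0,"tz":1,"yaw":0,"claw":5},
    {"tx":0,"ty":0,"tz":1.5,"yaw":0,"claw":5},
    {"tx":0,"ty":0,"tz":1.5,"yaw":0,"claw":5},
    {"tx":0,"ty":0,"tz":1,"yaw":0,"claw":5},
    {"tx":0,"ty":0,"tz":0,"yaw":0,"claw":5},
    {"tx":0,"ty":0,"tz":0,"yaw":0,"claw":5},
    {"tx":0,"ty":0,"tz":0,"yaw":0,"claw":5},
  ],
)

```text
time_s: 12.3
position: [0.4937, 0.1294, 0.1347]
tool_rot: [[-0.717, 0.698, -0.001], [0.698, 0.717, 0.0], [0.001, -0.001, -1.0]]
ft_force: [-0.1, 0.4, -4.1]
grip_width: 0.0633
gripper_force: 45.7
```

Run:
```python
from h import *
ft(12)
im,d,m=snap("scene"); W=cloud(d,m)
k=(np.hypot(W[...,0]-.494,W[...,1]-.129)<.042)&(W[...,2]<.12)&(W[...,2]>.005); print("lowest z over B place",np.percentile(W[k][:,2],[1,5,20]))
```

```text
t 12.9 p [0.4941 0.1293 0.1353] w 0.0637 F [ -0.07    0.069  -4.478 -45.348  45.673] sd [0.41 0.52 0.39 0.1  0.  ]
lowest z over B place [0.00548348 0.04935245 0.05993518]
```

B reads 4.5 N, about 0.46 kg, which is close to the 0.47 kg maximum, so it is almost certainly the heaviest. I'll set it back and go above C.

servo_tool(
  steps=[
    {"tx":0,"ty":0,"tz":-2,"yaw":0,"claw":5},
    {"tx":0,"ty":0,"tz":-1.7,"yaw":0,"claw":5},
    {"tx":0,"ty":0,"tz":-0.7,"yaw":0,"claw":5},
    {"tx":0,"ty":0,"tz":-0.4,"yaw":0,"claw":5},
    {"tx":0,"ty":0,"tz":0,"yaw":0,"claw":5},
    {"tx":0,"ty":0,"tz":0,"yaw":0,"claw":6.6},
    {"tx":0,"ty":0,"tz":0,"yaw":0,"claw":7.4},
    {"tx":0,"ty":0,"tz":0,"yaw":0,"claw":8.54},
    {"tx":0,"ty":0,"tz":0,"yaw":0,"claw":8.54},
    {"tx":0,"ty":0,"tz":2,"yaw":0,"claw":8.54},
    {"tx":0,"ty":0,"tz":4.5,"yaw":0,"claw":8.54},
    {"tx":0,"ty":0,"tz":4.5,"yaw":0,"claw":8.54},
    {"tx":-0.4,"ty":3.8,"tz":0,"yaw":0,"claw":8.54},
    {"tx":-0.4,"ty":3.8,"tz":0,"yaw":0,"claw":8.54},
    {"tx":-0.5,"ty":3.8,"tz":0,"yaw":0,"claw":8.54},
    {"tx":-0.5,"ty":3.8,"tz":0,"yaw":0,"claw":8.54},
    {"tx":-0.5,"ty":3.7,"tz":0,"yaw":0,"claw":8.54},
    {"tx":-0.5,"ty":3.7,"tz":0,"yaw":0,"claw":8.54},
    {"tx":0,"ty":0,"tz":0,"yaw":0,"claw":8.54},
  ],
)

```text
time_s: 14.85
position: [0.4649, 0.3589, 0.1972]
tool_rot: [[-0.719, 0.695, 0.0], [0.695, 0.719, 0.001], [0.001, 0.001, -1.0]]
ft_force: [0.6, -0.1, -0.3]
grip_width: 0.0857
gripper_force: 0.0
```

Run:
```python
from h import *
ft(3); tins("top"); tins("scene"); tins("wrist")
```

```text
t 15.0 p [0.4661 0.355  0.1973] w 0.0855 F [ -0.242  -0.078  -0.208 -49.094   0.   ] sd [0.14 0.21 0.58 0.   0.  ]
A 323 [ 0.5344 -0.0731  0.1213] [0.061 0.063 0.011]
B 336 [0.4899 0.13   0.1212] [0.063 0.061 0.01 ]
C 136 [0.4693 0.3434 0.1217] [0.048 0.038 0.011]
A 232 [ 0.5371 -0.0699  0.1221] [0.063 0.065 0.012]
B 281 [0.4912 0.1317 0.122 ] [0.063 0.066 0.011]
C 251 [0.4661 0.3593 0.1207] [0.059 0.063 0.009]
B 439 [0.4788 0.1381 0.1212] [0.025 0.033 0.004]
C 5919 [0.4661 0.3564 0.1201] [0.063 0.063 0.008]
```

Tins A and B are standing in place, and C is directly below at (0.466,0.356).

servo_tool(
  newtons=40,
  steps=[
    {"tx":0,"ty":0.1,"tz":-4,"yaw":0,"claw":8.54},
    {"tx":0,"ty":0,"tz":-4,"yaw":0,"claw":8.54},
    {"tx":0,"ty":0,"tz":-2.2,"yaw":0,"claw":8.54},
    {"tx":0,"ty":0,"tz":-1,"yaw":0,"claw":8.54},
    {"tx":0,"ty":0,"tz":0,"yaw":0,"claw":8.54},
    {"tx":0,"ty":0,"tz":0,"yaw":0,"claw":7.4},
    {"tx":0,"ty":0,"tz":0,"yaw":0,"claw":6.8},
    {"tx":0,"ty":0,"tz":0,"yaw":0,"claw":6},
    {"tx":0,"ty":0,"tz":0,"yaw":0,"claw":5},
    {"tx":0,"ty":0,"tz":0,"yaw":0,"claw":5},
    {"tx":0,"ty":0,"tz":0,"yaw":0,"claw":5},
    {"tx":0,"ty":0,"tz":1,"yaw":0,"claw":5},
    {"tx":0,"ty":0,"tz":1.5,"yaw":0,"claw":5},
    {"tx":0,"ty":0,"tz":1.5,"yaw":0,"claw":5},
    {"tx":0,"ty":0,"tz":1,"yaw":0,"claw":5},
    {"tx":0,"ty":0,"tz":0,"yaw":0,"claw":5},
    {"tx":0,"ty":0,"tz":0,"yaw":0,"claw":5},
    {"tx":0,"ty":0,"tz":0,"yaw":0,"claw":5},
  ],
)

```text
time_s: 16.95
position: [0.4658, 0.3562, 0.1346]
tool_rot: [[-0.716, 0.698, -0.001], [0.698, 0.716, -0.001], [0.001, -0.001, -1.0]]
ft_force: [-0.1, -0.6, -2.7]
grip_width: 0.0634
gripper_force: 44.5
```

Run:
```python
from h import *
ft(12)
```

```text
t 17.55 p [0.4661 0.3563 0.1353] w 0.0635 F [-1.9000e-02  6.0000e-03 -2.2080e+00 -5.1846e+01  4.4483e+01] sd [0.51 0.47 0.44 0.11 0.  ]
```

C reads 2.2 N against B's 4.5 N and A's 1.7 N, so B is the heaviest. I'll set C back and return above B.

servo_tool(
  steps=[
    {"tx":0,"ty":0,"tz":-2,"yaw":0,"claw":5},
    {"tx":0,"ty":0,"tz":-1.7,"yaw":0,"claw":5},
    {"tx":0,"ty":0,"tz":-0.7,"yaw":0,"claw":5},
    {"tx":0,"ty":0,"tz":-0.4,"yaw":0,"claw":5},
    {"tx":0,"ty":0,"tz":0,"yaw":0,"claw":5},
    {"tx":0,"ty":0,"tz":0,"yaw":0,"claw":6.6},
    {"tx":0,"ty":0,"tz":0,"yaw":0,"claw":7.4},
    {"tx":0,"ty":0,"tz":0,"yaw":0,"claw":8.54},
    {"tx":0,"ty":0,"tz":0,"yaw":0,"claw":8.54},
    {"tx":0,"ty":0,"tz":2,"yaw":0,"claw":8.54},
    {"tx":0,"ty":0,"tz":4.5,"yaw":0,"claw":8.54},
    {"tx":0,"ty":0,"tz":4.5,"yaw":0,"claw":8.54},
    {"tx":0.4,"ty":-3.8,"tz":0,"yaw":0,"claw":8.54},
    {"tx":0.4,"ty":-3.8,"tz":0,"yaw":0,"claw":8.54},
    {"tx":0.5,"ty":-3.8,"tz":0,"yaw":0,"claw":8.54},
    {"tx":0.5,"ty":-3.8,"tz":0,"yaw":0,"claw":8.54},
    {"tx":0.5,"ty":-3.8,"tz":0,"yaw":0,"claw":8.54},
    {"tx":0.5,"ty":-3.7,"tz":0,"yaw":0,"claw":8.54},
    {"tx":0,"ty":0,"tz":0,"yaw":0,"claw":8.54},
  ],
)

```text
time_s: 19.45
position: [0.4948, 0.1259, 0.1975]
tool_rot: [[-0.713, 0.701, 0.001], [0.701, 0.713, -0.001], [-0.001, -0.0, -1.0]]
ft_force: [-0.7, 0.5, 0.8]
grip_width: 0.0853
gripper_force: 0.0
```

Run:
```python
from h import *
ft(3); tins("top"); tins("wrist")
```

```text
t 19.6 p [0.494  0.1296 0.1975] w 0.0853 F [-2.1100e-01  4.1700e-01  2.8000e-02 -4.1562e+01  0.0000e+00] sd [0.39 0.35 0.54 0.04 0.  ]
A 330 [ 0.5343 -0.0731  0.1211] [0.061 0.063 0.01 ]
C 334 [0.4633 0.3556 0.1217] [0.06  0.061 0.011]
A 109 [ 0.5131 -0.0827  0.1195] [0.012 0.016 0.007]
B 5885 [0.4933 0.1285 0.1199] [0.064 0.064 0.008]
```

Tins A and C are standing in place, so I'll grip B and raise it 15 cm.

servo_tool(
  newtons=45,
  steps=[
    {"tx":0,"ty":0,"tz":-4,"yaw":0,"claw":8.54},
    {"tx":0,"ty":0,"tz":-4,"yaw":0,"claw":8.54},
    {"tx":0,"ty":0,"tz":-2.2,"yaw":0,"claw":8.54},
    {"tx":0,"ty":0,"tz":-1,"yaw":0,"claw":8.54},
    {"tx":0,"ty":0,"tz":0,"yaw":0,"claw":8.54},
    {"tx":0,"ty":0,"tz":0,"yaw":0,"claw":7.4},
    {"tx":0,"ty":0,"tz":0,"yaw":0,"claw":6.8},
    {"tx":0,"ty":0,"tz":0,"yaw":0,"claw":6},
    {"tx":0,"ty":0,"tz":0,"yaw":0,"claw":5},
    {"tx":0,"ty":0,"tz":0,"yaw":0,"claw":5},
    {"tx":0,"ty":0,"tz":0,"yaw":0,"claw":5},
    {"tx":0,"ty":0,"tz":1,"yaw":0,"claw":5},
    {"tx":0,"ty":0,"tz":3,"yaw":0,"claw":5},
    {"tx":0,"ty":0,"tz":4,"yaw":0,"claw":5},
    {"tx":0,"ty":0,"tz":4,"yaw":0,"claw":5},
    {"tx":0,"ty":0,"tz":2,"yaw":0,"claw":5},
    {"tx":0,"ty":0,"tz":1,"yaw":0,"claw":5},
    {"tx":0,"ty":0,"tz":0,"yaw":0,"claw":5},
    {"tx":0,"ty":0,"tz":0,"yaw":0,"claw":5},
    {"tx":0,"ty":0,"tz":0,"yaw":0,"claw":5},
  ],
)

```text
time_s: 21.7
position: [0.4935, 0.1293, 0.2339]
tool_rot: [[-0.716, 0.698, -0.003], [0.698, 0.716, -0.0], [0.002, -0.002, -1.0]]
ft_force: [0.4, 0.3, -4.8]
grip_width: 0.0636
gripper_force: 52.1
```

Run:
```python
from h import *
ft(10); im,d,m=snap("scene"); cv2.imwrite("pics/s2.png",im[...,::-1]); tins("scene")
```

```text
t 22.2 p [0.4941 0.1293 0.2353] w 0.0635 F [  0.077  -0.128  -4.318 -43.158  52.072] sd [0.57 0.25 0.64 0.12 0.  ]
A 229 [ 0.5362 -0.0709  0.1217] [0.062 0.064 0.011]
C 367 [0.4629 0.3585 0.1216] [0.065 0.064 0.011]
```

View pics/s2.png

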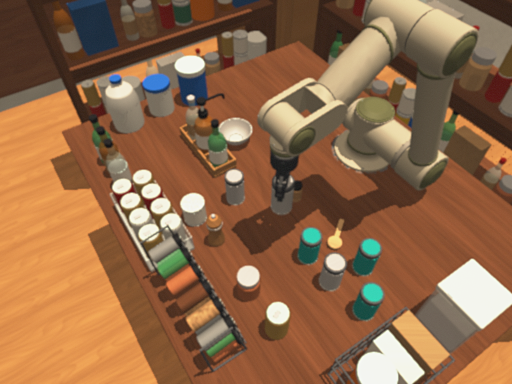

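The scene view shows B held upright in the jaws at (282,195), about 15 cm up and reading 4.3 N. A at (234,187) and C at (333,272) stand in place, and the bystanders have not moved. I'll hand the job in.

```bash
python3 -c "
from rig import env; print(env.close_job())"
```

```text
the job is handed in; nothing more can be done
None
```

I pressed the syrup pump to its stop and it came back up, then hefted all three tins (about 1.7, 4.5 and 2.2 N) and handed the job in at about 22 s with the heaviest, the middle one, held upright about 15 cm above the counter; the other two were back in their places, and the judge returned no verdict.

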